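Load the wire spools on their posts

ROBOT

A 6-joint arm with a two-finger parallel gripper is mounted at the origin on the work surface. World frame = base frame: x ahead of the robot, y to its left, z up, the work surface at z = 0. Lengths are in m, angles in rad, forces in N, time in s.
With the tool pointing down it reaches from about 0.35 to 0.925 m from the base axis. Payload 6.4 kg.
Tool frame: the origin (TCP) lies midway between the tips of the shut fingers; the grasp point (between the pads) lies 19 mm behind it (r.grip_depth is the distance from the TCP to the grasp point, in m); z points along the fingers, y is the line along which they close (so a half turn about z gives the same grasp; the last joint's range is limited). The gripper opens to 85 mm and grips with 20 to 120 N. Pads are 22 mm wide; open, the fingers measure 114 mm over their backs; the gripper's body (76 mm by 85 mm) begins 54 mm behind the grasp point. The pads swing forward as they close: fully open they stand 13 mm farther back than shut.
Start: joints at [1.164, 0.245, 1.558, -0, 1.339, -0.174], TCP at [0.15, 0.632, 0.231] pointing down, gripper open.
Joint ranges: [-3.13, 3.13], [-1.02, 2.26], [0.13, 2.54], [-0.95, 4.09], [0.21, 2.88], [-2.74, 2.74]. Speed limits (rad/s): [2.57, 2.57, 3.14, 3.14, 3.14, 3.14].

INTERFACE

Orientations are given as a unit quaternion [w, x, y, z].
In Python, from plant import r, eyes gives the robot as it stands.
- The arm moves only by the shell command python3 -m creep 'ROWS' [OPENING] [FORCE]. ROWS is JSON, a list of rows, each an object with "slide": the shift along the tool's x, y, z in m, a list of three; "spin": the turn about the tool's z in rad. In form: [{"slide": [dx, dy, dz], "spin": spin}, ...]. A call has 1 to 5 rows; each row is the pose to reach, as a shift and turn from the pose commanded when the call began, along the tool's axes at that moment; what a row does not reach only later rows make up. A row lasts 1/10 s, in which the tool goes at most 50 mm and 8.59 degrees, less where a joint would pass 70% of its speed; a pose out of reach is approached as far as the arm can. A call with a gripper value outside its range is refused whole. OPENING is the opening, from 0 (shut) to 1 (fully open), set as the call begins (- or left out, the last holds). The fingers move at their own pace and stop on an object; FORCE is the grip in N (left out, the last holds). Time passes only in rows, so rows that repeat a pose let the fingers close. It gives the time, the measured TCP pose, the force, the opening and the grip force at its end, in the units of the state.
- r.get_obs(): the state, without advancing time (a new reading comes with each control period).
- eyes.camera(name): name is "scene" or "top" or "wrist"; returns the picture (420x560x3 uint8, red, green, blue); there is no depth.
- eyes.calibration(name): a dict with "camera_matrix" (3x3 intrinsics, pixels), "world_from_camera" (4x4, takes a point from camera to world coordinates). Camera axes: x right, y up, looking along -z (the intrinsics and any distortion apply to the point x, -y, -z); pixel columns grow to the right and rows downward; lengths in m; the calibration is good to about 2 mm. A picture is of the moment at which its call begins: read the wrist's pose just before it. calibration takes no time and is no camera call; for the wrist camera it gives the pose at the moment of the call.
- r.sign_off(): hands the job in; it is judged then, once.
The state is a dict: "t": time; "joints": joint angles; "qvel": joint speeds; "joint_torque": joint torques, N m; "position": TCP position; "orientation": TCP orientation; "wrist_force": force on the tool from outside, world axes, zero at the start; "moment": the same for the moment, N m; "gripper_width": opening from 0.0 (shut) to 1.0 (fully open); "gripper_force": force on a finger pad.
Only numpy, scipy, OpenCV 4.12 (cv2) and the standard library are available. Lean on these libraries where they do the work, as an engineer would, in place of code of your own. Each camera call takes 0.05 s, during which the arm holds its last target. There are 200 camera calls.

TASK

Set up the jewellery bench for stringing: put each of the four copper-wire spools on its own post, the one whose round base plate is just as wide as the spool's flanges, with the pin through the spool's hole and the spool sitting flat on the plate. Leave the tape roll and the bead jar standing where they are.

Things in the scene. Friction and masses are not known exactly. Their poses are not given: they have to be found in the camera images.
- spool_tiny: loose wire spool, the tiny one of four: two dark grey plastic flanges 35 mm across with copper wire wound between them nearly out to their rims, 30 mm high, standing on a flange with its axis upright, an open 22 mm hole right through along the axis. Origin: centre of the underside; z up along the axis. Round, so its yaw does not matter. 40 to 340 g by size.
- post_tiny: fixed spool post: round brass base plate 35 mm across and 6 mm thick, screwed to the bench, with an upright 6 mm steel pin with a tapered end in its centre, the pin's top 22 mm above the bench (8 mm of play all round inside a spool's hole). Belongs to the spool of the same 35 mm diameter. Origin: centre of the underside, on the bench; z up along the pin. Does not move.
- spool_small: loose wire spool, the small one of four: two dark grey plastic flanges 46 mm across with copper wire wound between them nearly out to their rims, 30 mm high, standing on a flange with its axis upright, an open 22 mm hole right through along the axis. Origin: centre of the underside; z up along the axis. Round, so its yaw does not matter. 40 to 340 g by size.
- post_small: fixed spool post: round brass base plate 46 mm across and 6 mm thick, screwed to the bench, with an upright 6 mm steel pin with a tapered end in its centre, the pin's top 22 mm above the bench (8 mm of play all round inside a spool's hole). Belongs to the spool of the same 46 mm diameter. Origin: centre of the underside, on the bench; z up along the pin. Does not move.
- spool_medium: loose wire spool, the medium one of four: two dark grey plastic flanges 57 mm across with copper wire wound between them nearly out to their rims, 30 mm high, standing on a flange with its axis upright, an open 22 mm hole right through along the axis. Origin: centre of the underside; z up along the axis. Round, so its yaw does not matter. 40 to 340 g by size.
- post_medium: fixed spool post: round brass base plate 57 mm across and 6 mm thick, screwed to the bench, with an upright 6 mm steel pin with a tapered end in its centre, the pin's top 22 mm above the bench (8 mm of play all round inside a spool's hole). Belongs to the spool of the same 57 mm diameter. Origin: centre of the underside, on the bench; z up along the pin. Does not move.
- spool_large: loose wire spool, the large one of four: two dark grey plastic flanges 68 mm across with copper wire wound between them nearly out to their rims, 30 mm high, standing on a flange with its axis upright, an open 22 mm hole right through along the axis. Origin: centre of the underside; z up along the axis. Round, so its yaw does not matter. 40 to 340 g by size.
- post_large: fixed spool post: round brass base plate 68 mm across and 6 mm thick, screwed to the bench, with an upright 6 mm steel pin with a tapered end in its centre, the pin's top 22 mm above the bench (8 mm of play all round inside a spool's hole). Belongs to the spool of the same 68 mm diameter. Origin: centre of the underside, on the bench; z up along the pin. Does not move.
- tape_roll: loose roll of plain paper tape lying flat, not a spool: a 58 mm ring with a 42 mm hole, 24 mm high, no flanges. Origin: centre of the underside. To be left alone.
- bead_jar: loose clear plastic jar with a white lid, 48 mm across, 58 mm high, standing upright, not a spool. Origin: centre of the underside. To be left alone.
Things that resemble listed ones, but are neither listed nor needed, are in the scene too. Leave any blue or red look-alike of the spool_medium alone.

How it is judged:
At the end, for the whole second after the job is handed in: Each of the four spools is on the post with the base plate of its own diameter: axis within 10 mm of the pin (the pin itself holds it within about 8), underside on the plate (3 to 9 mm above the bench, the plate being 6 mm thick), upright within 0.1 rad, at rest and released (horizontal distance between spool_tiny and post_tiny below 0.01 m and z of spool_tiny in the frame of post_tiny between 0.003 and 0.009 m and angle between each of spool_tiny, spool_small, spool_medium, spool_large's own z axis and vertical below 0.1 rad and linear speed of each of spool_tiny, spool_small, spool_medium, spool_large below 0.02 m/s and horizontal distance between spool_small and post_small below 0.01 m and z of spool_small in the frame of post_small between 0.003 and 0.009 m and horizontal distance between spool_medium and post_medium below 0.01 m and z of spool_medium in the frame of post_medium between 0.003 and 0.009 m and horizontal distance between spool_large and post_large below 0.01 m and z of spool_large in the frame of post_large between 0.003 and 0.009 m); the robot touches nothing.
It fails at once if the tape roll is moved more than 20 mm from its place or tipped over (distance of tape_roll from where it was at the start of the episode above 0.02 m or angle between tape_roll's own z axis and vertical above 0.35 rad).
It fails at once if the bead jar is moved more than 20 mm from its place or tipped over (distance of bead_jar from where it was at the start of the episode above 0.02 m or angle between bead_jar's own z axis and vertical above 0.35 rad).
It also fails if it takes over 104 s, if anything falls off the work surface, if the arm or the gripper's body presses on something with over 40 N, if the wrist force passes 120 N, or if a joint passes its speed limit or range.

## Working session

There is one attempt and no reset: what is moved stays moved. The work goes in short steps, Python scripts to look and compute and a shell command to move; the robot and the scene stay as the last step left them, time stands still between calls to the robot, and variables do not carry over. Pictures are saved under pics/ and viewed, at most 14 in all, crops included, and the job is handed in when it is done.

```bash
ls; mkdir -p pics; python3 - <<'E'
from plant import r, eyes
import cv2,json
for n in("top","scene"):
    cv2.imwrite(f"pics/{n}0.png",eyes.camera(n)[:,:,::-1])
    c=eyes.calibration(n);print(n,c)
o=r.get_obs();print(o,r.grip_depth)
E
```

```text
pics
top {'camera_matrix': array([[448.89014853,   0.        , 285.31300995],
       [  0.        , 448.89014853, 207.84807801],
       [  0.        ,   0.        ,   1.        ]]), 'world_from_camera': array([[ 0.004922  ,  0.98908626, -0.14725535,  0.34159762],
       [-0.99996489,  0.00586688,  0.00598302,  0.00632842],
       [ 0.00678165,  0.14722073,  0.98908041,  1.11152696],
       [ 0.        ,  0.        ,  0.        ,  1.        ]])}
scene {'camera_matrix': array([[407.24289042,   0.        , 283.08548688],
       [  0.        , 407.24289042, 214.57249434],
       [  0.        ,   0.        ,   1.        ]]), 'world_from_camera': array([[-0.60737607, -0.49325163,  0.6227336 ,  1.0938306 ],
       [ 0.7943565 , -0.38655974,  0.46858225,  0.44888534],
       [ 0.00959478,  0.77927812,  0.62660478,  0.60676327],
       [ 0.        ,  0.        ,  0.        ,  1.        ]])}
{'t': 0.1, 'joints': array([ 1.16388103e+00,  2.45770434e-01,  1.55891528e+00,  4.71681747e-06,
        1.33870502e+00, -1.74087556e-01]), 'qvel': array([ 0.00028955,  0.00130938, -0.00357171, -0.00017765, -0.00019458,
       -0.00010841]), 'joint_torque': array([-6.11139512e-04, -4.30665922e+01, -3.27129686e+01, -1.54828090e-04,
        2.77762367e-03, -1.58989952e-06]), 'position': array([0.14975361, 0.63198702, 0.2302613 ]), 'orientation': array([-2.59713076e-04,  1.16151600e-01,  9.93231090e-01, -8.60713625e-04]), 'wrist_force': array([-0.38209316,  0.57969292, -0.66976712]), 'moment': array([-0.0354732 ,  0.02699511, -0.01038095]), 'gripper_force': 0.0, 'gripper_width': 1.0035902594066817} 0.0187
```

View pics/top0.png

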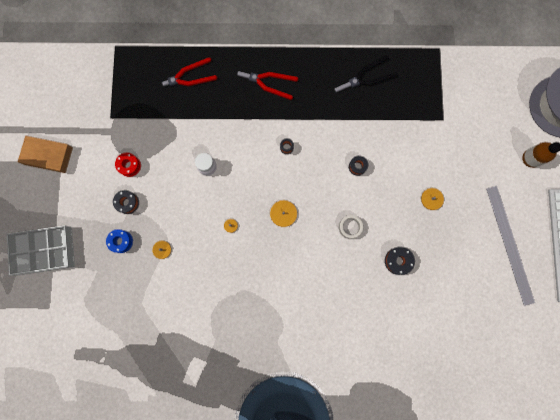

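View pics/scene0.png

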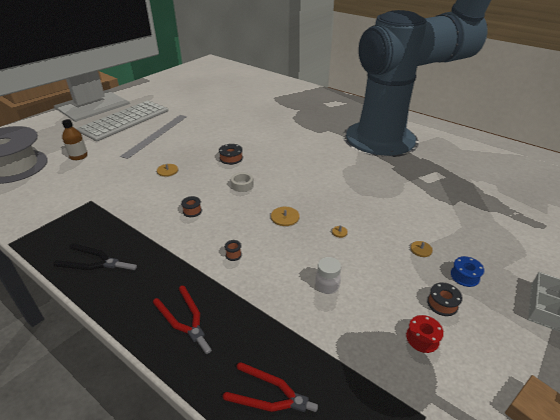

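Top view: the spools are tiny at (287,146), small (358,165), large (400,261) and medium (125,202), with the red and blue look-alikes just above and below the medium one. The brass posts are at (283,213), (432,198), (231,226) and (162,250). The tape is at (351,227) and the jar at (205,163).

```bash
cat >h.py <<'E'
from plant import r, eyes
import cv2, numpy as np
def ray(n,uv,z,c=None):
    c=c or eyes.calibration(n); K=c["camera_matrix"];T=c["world_from_camera"]
    d=np.linalg.solve(K,[uv[0],uv[1],1]); d=T[:3,:3]@(d*[1,-1,-1]); o=T[:3,3]
    return o+d*(z-o[2])/d[2]
def blobs(n,img,mask,z,amin,c):
    out=[]
    for q in cv2.findContours(mask,cv2.RETR_EXTERNAL,cv2.CHAIN_APPROX_NONE)[0]:
        if cv2.contourArea(q)<amin: continue
        h=cv2.convexHull(q); m=cv2.moments(h); uv=np.array([m["m10"],m["m01"]])/m["m00"]
        w=np.array([ray(n,p[0],z,c)[:2] for p in h])
        p=ray(n,uv,z,c)[:2]; rad=np.linalg.norm(w-p,axis=1)
        out.append((uv.round(1),p.round(4),(2*rad.min()).round(4),(2*rad.max()).round(4)))
    return out
def brass(img):
    h=cv2.cvtColor(img,cv2.COLOR_RGB2HSV); return cv2.inRange(h,(12,120,90),(28,255,255))
def dark(img):
    h=cv2.cvtColor(img,cv2.COLOR_RGB2HSV); return cv2.inRange(h,(0,0,0),(179,255,105))
def togo(p,z):
    "slide in tool axes to world target"
    from scipy.spatial.transform import Rotation as R
    o=r.get_obs(); q=o["orientation"]; Rm=R.from_quat([*q[1:],q[0]])
    return Rm.inv().apply(np.array([*p,z])-o["position"]).round(4), o["position"].round(4)
E
python3 - <<'E'
from h import *
img=cv2.imread("pics/top0.png")[:,:,::-1].copy();c=eyes.calibration("top")
print("brass");[print(*b) for b in blobs("top",img,brass(img),.006,60,c)]
d=dark(img);d[:128]=0;d[300:]=0
print("dark");[print(*b) for b in blobs("top",img,cv2.morphologyEx(d,cv2.MORPH_CLOSE,np.ones((3,3))),.015,60,c)]
h=cv2.cvtColor(img,cv2.COLOR_RGB2HSV);print(h[202,110:142].tolist())
w=cv2.inRange(h,(0,0,215),(179,40,255));print("white");[print(*b) for b in blobs("top",img,w,.024,60,c)]
print(ray("top",(127,164),.03),ray("top",(119,241),.03),ray("top",(205,161),.058),ray("top",(351,228),.012))
cv2.imwrite("pics/w0.png",eyes.camera("wrist")[:,:,::-1]);print(eyes.calibration("wrist"))
E
```

```text
brass
[161.3 249.4] [0.4014 0.3032] 0.0429 0.0458
[230.5 225.5] [0.4614 0.1351] 0.0321 0.0345
[283.2 213.1] [0.4929 0.0048] 0.0646 0.0672
[432.  198.7] [ 0.5316 -0.3675] 0.0538 0.0569
[543.8 150.2] [ 0.6587 -0.6584] 0.0347 0.0482
[ 42.4 153.3] [0.642  0.6139] 0.108 0.1313
dark
[ 52.8 257.9] [0.379 0.562] 0.0321 0.061
[399.6 260.6] [ 0.3768 -0.2787] 0.0667 0.0747
[128.  242.2] [0.418  0.3824] 0.0245 0.0513
[ 24.3 250.2] [0.3973 0.6325] 0.0912 0.1317
[ 63.3 245. ] [0.4104 0.539 ] 0.0693 0.12
[125.8 201.8] [0.5175 0.3936] 0.0552 0.0698
[ 35.8 163.8] [0.6124 0.6232] 0.0202 0.0847
[358.2 165.4] [ 0.6134 -0.1826] 0.0451 0.0522
[ 63.4 160.4] [0.6215 0.5551] 0.0385 0.0815
[540.9 154. ] [ 0.6461 -0.6448] 0.0492 0.1161
[286.5 146. ] [ 0.6624 -0.0025] 0.0362 0.0402
[552.3 131.3] [ 0.7059 -0.6787] 0.0194 0.0589
[[5, 15, 204], [15, 15, 198], [5, 10, 159], [125, 17, 92], [135, 3, 147], [60, 3, 167], [116, 23, 76], [115, 26, 60], [107, 42, 54], [172, 72, 39], [9, 183, 67], [6, 169, 71], [7, 141, 56], [175, 26, 60], [12, 23, 110], [15, 19, 106], [9, 17, 108], [17, 17, 103], [168, 15, 87], [120, 24, 
[... 1280 characters left out ...]
7238 -0.5097] 0.0535 0.0828
[  9.1 102.9] [0.7675 0.699 ] 0.0449 0.0694
[467.7 104.9] [ 0.771  -0.4627] 0.0816 0.1126
[0.60961244 0.39069855 0.03      ] [0.41969106 0.39911029 0.03      ] [0.61132008 0.19385646 0.058     ] [ 0.45608579 -0.16232432  0.012     ]
{'camera_matrix': array([[289.69575036,   0.        , 281.07080397],
       [  0.        , 289.69575036, 206.82370131],
       [  0.        ,   0.        ,   1.        ]]), 'world_from_camera': array([[ 0.22985347, -0.93108795, -0.28327127,  0.07759053],
       [ 0.97322437,  0.21950963,  0.06818984,  0.64935011],
       [-0.00130997, -0.29136018,  0.95661253,  0.37208578],
       [ 0.        ,  0.        ,  0.        ,  1.        ]])}
```

View pics/w0.png

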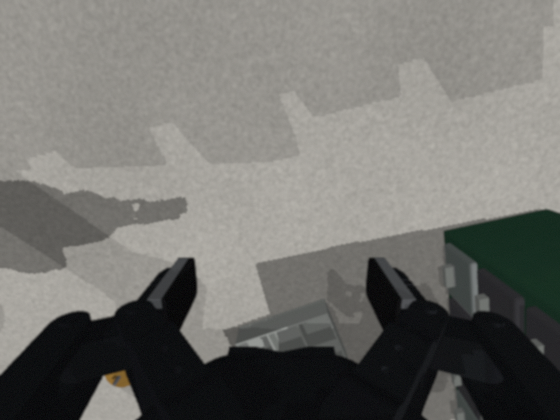

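```bash
python3 -m creep '[{"slide":[-0.21,-0.073,0.02],"spin":0},{"slide":[-0.21,-0.073,0.02],"spin":0},{"slide":[-0.21,-0.073,0.02],"spin":0},{"slide":[-0.21,-0.073,0.02],"spin":0},{"slide":[-0.21,-0.073,0.02],"spin":0}]' 1 40
python3 - <<'E'
from h import *
print(togo((.5175,.3936),.13))
img=cv2.imread("pics/scene0.png")[:,:,::-1].copy();c=eyes.calibration("scene")
print("brass");[print(*b) for b in blobs("scene",img,brass(img),.006,60,c)]
E
```

```text
t: 0.65
position: [0.3401, 0.5105, 0.2105]
orientation: [-0.0, 0.118, 0.993, -0.001]
wrist_force: [-0.5, 0.4, -0.2]
gripper_width: 1.001
gripper_force: 0.0
(array([-0.1998, -0.0721,  0.0806]), array([0.3401, 0.5105, 0.2105]))
brass
[537.6 400.7] [0.6161 0.5747] 0.0606 0.0836
[421.1 248.5] [0.4066 0.3031] 0.0421 0.0494
[339.4 231.4] [0.4667 0.1357] 0.0316 0.0381
[284.7 215.9] [0.4984 0.0056] 0.0638 0.0716
[167.2 169.6] [ 0.5362 -0.3665] 0.0527 0.061
[ 71.2 132.9] [ 0.581  -0.7637] 0.0421 0.071
[34.6 93.8] [ 0.4974 -1.1496] 0.1642 0.2945
[108.   79.7] [ 0.2477 -1.0631] 0.0534 0.2142
```

```bash
python3 -m creep '[{"slide":[-0.2,-0.072,0.08],"spin":0},{"slide":[-0.2,-0.072,0.08],"spin":0},{"slide":[-0.2,-0.072,0.08],"spin":0},{"slide":[-0.2,-0.072,0.08],"spin":0},{"slide":[-0.2,-0.072,0.08],"spin":0}]'
python3 -m creep '[{"slide":[0,0,0],"spin":0},{"slide":[0,0,0],"spin":0}]'
python3 - <<'E'
from h import *
print(togo((.5175,.3936),.13))
c=eyes.calibration("wrist");img=eyes.camera("wrist")
cv2.imwrite("pics/w1.png",img[:,:,::-1])
E
```

```text
t: 1.15
position: [0.5173, 0.394, 0.1292]
orientation: [-0.001, 0.118, 0.993, -0.001]
wrist_force: [0.0, 0.0, -1.2]
gripper_width: 0.997
gripper_force: 0.0
t: 1.35
position: [0.5153, 0.3965, 0.1308]
orientation: [-0.001, 0.117, 0.993, -0.0]
wrist_force: [-1.0, -1.1, -0.0]
gripper_width: 0.997
gripper_force: 0.0
(array([-0.0029, -0.0023,  0.0008]), array([0.5153, 0.3965, 0.1308]))
```

View pics/w1.png

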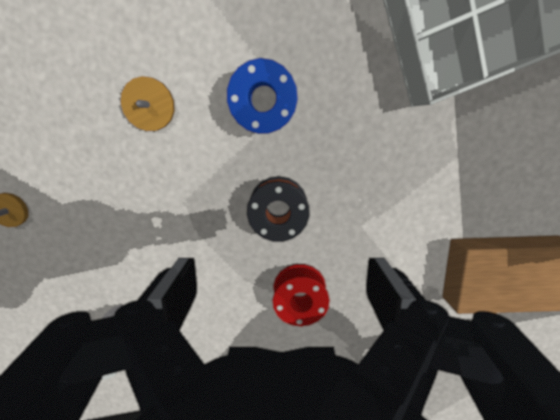

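The wrist view shows the medium spool at (278,209), with blue above it at (262,95) and red below at (301,294). Post_small is at (147,104).

```bash
python3 - <<'E'
from h import *
print(r.get_obs()["position"])
c=eyes.calibration("wrist");img=eyes.camera("wrist")
[print("b",*b) for b in blobs("wrist",img,brass(img),.006,200,c)]
h=cv2.cvtColor(img,cv2.COLOR_RGB2HSV)
m=cv2.inRange(h,(0,0,0),(179,255,95));m[:165]=0;m[258:]=0;m[:,:235]=0;m[:,322:]=0
m=cv2.morphologyEx(m,cv2.MORPH_OPEN,np.ones((5,5)))
[print("d",*b) for b in blobs("wrist",img,m,.015,500,c)]
[print("d30",*b) for b in blobs("wrist",img,m,.03,500,c)]
print(ray("wrist",(279,210),.03,c)) #hole top
print(togo((.5175,.3936),.0))
E
```

```text
[0.51492624 0.39721908 0.13136841]
b [509.2 280.1] [0.6544 0.6091] 0.0798 0.1426
b [ 10.2 210.6] [0.4654 0.1398] 0.0246 0.0371
b [146.5 103.9] [0.4039 0.3033] 0.0425 0.0456
d [276.1 209.1] [0.5203 0.3913] 0.0575 0.0655
d30 [276.1 209.1] [0.5158 0.3926] 0.0542 0.0617
[0.51714553 0.394892   0.03      ]
(array([-0.0036, -0.0034,  0.1317]), array([0.5147, 0.3977, 0.1317]))
```

```bash
python3 -m creep '[{"slide":[-0.006,-0.003,0.04],"spin":0},{"slide":[-0.006,-0.003,0.08],"spin":0},{"slide":[-0.006,-0.003,0.11],"spin":0},{"slide":[-0.006,-0.003,0.122],"spin":0},{"slide":[-0.006,-0.003,0.128],"spin":0}]'
python3 -m creep '[{"slide":[0,0,0],"spin":0},{"slide":[0,0,0],"spin":0},{"slide":[0,0,0],"spin":0},{"slide":[0,0,0],"spin":0}]'
python3 -m creep '[{"slide":[0,0,0],"spin":0},{"slide":[0,0,0],"spin":0},{"slide":[0,0,0],"spin":0},{"slide":[0,0,0],"spin":0},{"slide":[0,0,0],"spin":0}]' 0 40
```

```text
t: 1.95
position: [0.5196, 0.3932, 0.0028]
orientation: [-0.0, 0.115, 0.993, -0.0]
wrist_force: [0.3, 0.1, -0.8]
gripper_width: 1.004
gripper_force: 0.0
t: 2.35
position: [0.5214, 0.3929, 0.0047]
orientation: [0.001, 0.116, 0.993, 0.001]
wrist_force: [-0.1, 0.4, 0.2]
gripper_width: 0.998
gripper_force: 0.0
t: 2.85
position: [0.521, 0.3927, 0.0041]
orientation: [0.0, 0.116, 0.993, 0.0]
wrist_force: [-0.6, -0.2, 5.3]
gripper_width: 0.661
gripper_force: 43.1
```

```bash
python3 -m creep '[{"slide":[0,0,-0.03],"spin":0},{"slide":[0,0,-0.06],"spin":0},{"slide":[0,0,-0.09],"spin":0},{"slide":[0,0,-0.1],"spin":0},{"slide":[0,0,-0.1],"spin":0}]'
python3 -m creep '[{"slide":[-0.058,-0.228,0],"spin":0},{"slide":[-0.058,-0.228,0],"spin":0},{"slide":[-0.058,-0.228,0],"spin":0},{"slide":[-0.058,-0.228,0],"spin":0},{"slide":[-0.058,-0.228,0],"spin":0}]'
python3 -m creep '[{"slide":[-0.058,-0.228,0],"spin":0},{"slide":[-0.058,-0.228,0],"spin":0},{"slide":[-0.058,-0.228,0],"spin":0},{"slide":[-0.058,-0.228,0],"spin":0},{"slide":[-0.058,-0.228,0],"spin":0}]'
python3 -m creep '[{"slide":[-0.058,-0.228,0],"spin":0},{"slide":[-0.058,-0.228,0],"spin":0},{"slide":[-0.058,-0.228,0],"spin":0},{"slide":[-0.058,-0.228,0],"spin":0},{"slide":[-0.058,-0.228,0],"spin":0}]'
python3 -c "
from h import *;print(togo((.534,-.367),.1));cv2.imwrite('pics/w2.png',eyes.camera('wrist')[:,:,::-1])"
```

```text
t: 3.35
position: [0.5213, 0.3929, 0.1044]
orientation: [0.001, 0.116, 0.993, 0.001]
wrist_force: [0.4, 0.3, -1.3]
gripper_width: 0.662
gripper_force: 43.5
t: 3.85
position: [0.5224, 0.1545, 0.1006]
orientation: [-0.002, 0.117, 0.993, -0.001]
wrist_force: [1.3, -0.1, -1.7]
gripper_width: 0.666
gripper_force: 43.6
t: 4.35
position: [0.5265, -0.0803, 0.101]
orientation: [-0.002, 0.117, 0.993, 0.0]
wrist_force: [0.5, 0.9, -2.1]
gripper_width: 0.66
gripper_force: 43.6
t: 4.85
position: [0.5305, -0.3155, 0.1006]
orientation: [-0.001, 0.117, 0.993, 0.001]
wrist_force: [0.2, 0.1, -1.8]
gripper_width: 0.664
gripper_force: 43.6
(array([-0.0154, -0.0493,  0.0005]), array([ 0.5305, -0.3155,  0.1006]))
```

View pics/w2.png

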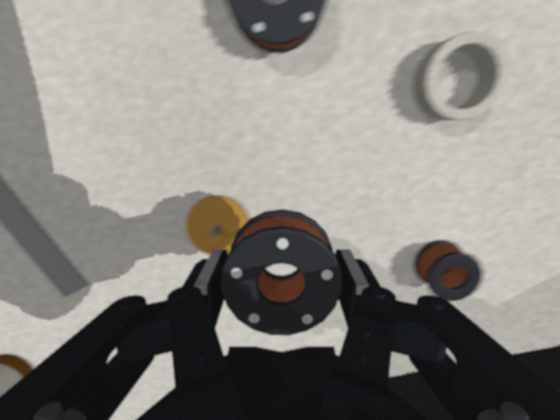

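The medium spool is held level, with its hole at about (282,283) and post_medium at (217,225). The large spool is at the top edge, the small one at (450,270) and the tape at (462,78).

```bash
python3 -m creep '[{"slide":[0,0,0],"spin":0},{"slide":[0,0,0],"spin":0},{"slide":[0,0,0],"spin":0}]'
cat >>h.py <<'E'
def held(uv,dz=.026):
    "pixel of held spool's hole centre (top flange) -> world xy, minus TCP xy"
    p=r.get_obs()["position"]; q=ray("wrist",uv,p[2]+dz); return (q[:2]-p[:2]).round(4)
def posts():
    c=eyes.calibration("wrist");img=eyes.camera("wrist")
    for b in blobs("wrist",img,brass(img),.006,200,c): print("b",*b)
    return img
E
python3 -c "
from h import *;print(held((282,283)));posts();print(togo((.534,-.367),.1))"
```

```text
t: 5.2
position: [0.5316, -0.3113, 0.1019]
orientation: [-0.001, 0.115, 0.993, 0.001]
wrist_force: [0.1, -0.2, -0.9]
gripper_width: 0.663
gripper_force: 43.7
[-0.0026  0.001 ]
b [214.6 223.3] [ 0.531  -0.3705] 0.0502 0.0592
(array([-0.0149, -0.0536,  0.0023]), array([ 0.5318, -0.3114,  0.1023]))
```

```bash
python3 -m creep '[{"slide":[-0.009,-0.027,0],"spin":0},{"slide":[-0.017,-0.054,0],"spin":0},{"slide":[-0.017,-0.054,0.04],"spin":0},{"slide":[-0.017,-0.054,0.06],"spin":0},{"slide":[-0.017,-0.054,0.06],"spin":0}]'
python3 -m creep '[{"slide":[0,0,0],"spin":0},{"slide":[0,0,0],"spin":0},{"slide":[0,0,0.01],"spin":0},{"slide":[0,0,0.02],"spin":0},{"slide":[0,0,0.025],"spin":0}]'
python3 -m creep '[{"slide":[0,0,0.004],"spin":0},{"slide":[0,0,0.004],"spin":0}]'
python3 -c "
from h import *;cv2.imwrite('pics/w3.png',eyes.camera('wrist')[:,:,::-1])"
```

```text
t: 5.75
position: [0.5341, -0.3664, 0.0391]
orientation: [-0.003, 0.116, 0.993, 0.003]
wrist_force: [-0.4, 0.3, -1.7]
gripper_width: 0.66
gripper_force: 43.7
t: 6.25
position: [0.5356, -0.369, 0.017]
orientation: [-0.001, 0.116, 0.993, 0.001]
wrist_force: [0.3, 0.3, -2.4]
gripper_width: 0.661
gripper_force: 43.7
t: 6.45
position: [0.5357, -0.3692, 0.0133]
orientation: [-0.001, 0.116, 0.993, 0.001]
wrist_force: [-1.0, -0.0, -2.4]
gripper_width: 0.659
gripper_force: 43.7
```

View pics/w3.png

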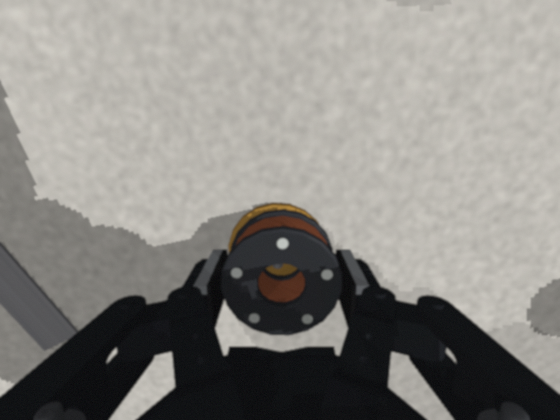

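The spool surrounds the pin and lines up with the plate. I'll lower it 2 mm, release it and go on to the large spool.

```bash
python3 -m creep '[{"slide":[0,0,0.002],"spin":0},{"slide":[0,0,0.002],"spin":0}]'
python3 -m creep '[{"slide":[0,0,0],"spin":0},{"slide":[0,0,0],"spin":0},{"slide":[0,0,0],"spin":0},{"slide":[0,0,0],"spin":0}]' 1
python3 -m creep '[{"slide":[0,0,-0.03],"spin":0},{"slide":[0,0,-0.07],"spin":0},{"slide":[0,0,-0.12],"spin":0},{"slide":[0.04,0.012,-0.12],"spin":0},{"slide":[0.08,0.024,-0.12],"spin":0}]'
python3 -m creep '[{"slide":[0.045,0.014,0],"spin":0},{"slide":[0.093,0.0275,0],"spin":0},{"slide":[0.093,0.0275,0],"spin":0},{"slide":[0.093,0.0275,0],"spin":0},{"slide":[0.093,0.0275,0],"spin":0}]'
python3 -c "
from h import *;print(r.get_obs()['position']);img=posts()
c=eyes.calibration('wrist')
m=dark(img);m[280:]=0;m[:,:190]=0;m[:,370:]=0;m=cv2.morphologyEx(m,cv2.MORPH_OPEN,np.ones((5,5)))
for b in blobs('wrist',img,m,.015,500,c): print('d',*b)
cv2.imwrite('pics/w4.png',img[:,:,::-1])"
```

```text
t: 6.7
position: [0.5362, -0.3697, 0.0123]
orientation: [0.0, 0.116, 0.993, -0.0]
wrist_force: [-0.6, -0.3, -0.8]
gripper_width: 0.662
gripper_force: 43.7
t: 7.1
position: [0.5364, -0.3698, 0.0126]
orientation: [0.0, 0.116, 0.993, -0.0]
wrist_force: [0.5, -0.4, -0.1]
gripper_width: 1.002
gripper_force: 0.0
t: 7.6
position: [0.4645, -0.3288, 0.1351]
orientation: [0.002, 0.116, 0.993, -0.002]
wrist_force: [-0.6, 0.2, -0.5]
gripper_width: 0.998
gripper_force: 0.0
t: 8.1
position: [0.3808, -0.2809, 0.1335]
orientation: [0.001, 0.116, 0.993, -0.001]
wrist_force: [-0.7, -0.4, -0.0]
gripper_width: 1.003
gripper_force: 0.0
[ 0.3808441  -0.28090023  0.13348519]
b [553.5 247.5] [ 0.494  -0.0241] 0.0189 0.053
d [280.8 199.2] [ 0.3788 -0.2809] 0.0691 0.0774
```

View pics/w4.png

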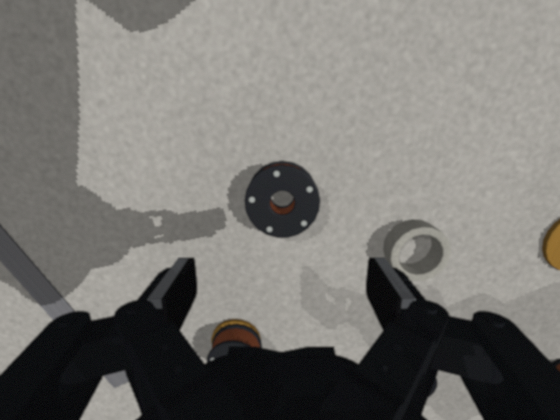

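Large spool is centred at (283,200) beneath the gripper, and medium appears seated at (235,345). Next I'll grasp the large one.

```bash
python3 -m creep '[{"slide":[0,0,0.04],"spin":0},{"slide":[0,0,0.08],"spin":0},{"slide":[0,0,0.11],"spin":0},{"slide":[0,0,0.122],"spin":0},{"slide":[0,0,0.129],"spin":0}]'
python3 -m creep '[{"slide":[0,0,0],"spin":0},{"slide":[0,0,0],"spin":0},{"slide":[0,0,0],"spin":0}]'
python3 -m creep '[{"slide":[0,0,0],"spin":0},{"slide":[0,0,0],"spin":0},{"slide":[0,0,0],"spin":0},{"slide":[0,0,0],"spin":0}]' 0 45
python3 -m creep '[{"slide":[0,0,-0.03],"spin":0},{"slide":[0,0,-0.06],"spin":0},{"slide":[0,0,-0.09],"spin":0},{"slide":[0,0,-0.1],"spin":0},{"slide":[0,0,-0.1],"spin":0}]'
python3 -c "
from h import *;print(togo((.4955,.005),.1))"
```

```text
t: 8.65
position: [0.3803, -0.2801, 0.0025]
orientation: [-0.0, 0.116, 0.993, 0.0]
wrist_force: [-0.3, 0.4, -0.8]
gripper_width: 0.997
gripper_force: 0.0
t: 8.95
position: [0.3807, -0.2807, 0.0048]
orientation: [0.001, 0.116, 0.993, -0.001]
wrist_force: [-0.1, 0.0, 0.3]
gripper_width: 1.0
gripper_force: 0.0
t: 9.35
position: [0.3803, -0.2803, 0.0047]
orientation: [0.001, 0.116, 0.993, -0.0]
wrist_force: [-1.9, 1.4, 8.0]
gripper_width: 0.779
gripper_force: 48.9
t: 9.85
position: [0.3803, -0.2803, 0.1045]
orientation: [0.001, 0.116, 0.993, -0.001]
wrist_force: [0.8, 0.1, -2.7]
gripper_width: 0.774
gripper_force: 53.5
(array([-0.0462,  0.3042,  0.004 ]), array([ 0.3803, -0.2803,  0.1045]))
```

```bash
python3 -m creep '[{"slide":[-0.038,0.235,0],"spin":0},{"slide":[-0.038,0.235,0],"spin":0},{"slide":[-0.038,0.235,0],"spin":0},{"slide":[-0.038,0.235,0],"spin":0},{"slide":[-0.038,0.235,0],"spin":0}]'
python3 -m creep '[{"slide":[0,0,0],"spin":0},{"slide":[0,0,0],"spin":0},{"slide":[0,0,0],"spin":0}]'
python3 -c "
from h import *;print(togo((.4955,.005),.1));img=posts();cv2.imwrite('pics/w5.png',img[:,:,::-1]);print(held((282,283)))"
```

```text
t: 10.35
position: [0.4698, -0.0567, 0.101]
orientation: [-0.002, 0.116, 0.993, 0.001]
wrist_force: [0.4, -0.5, -2.9]
gripper_width: 0.777
gripper_force: 53.4
t: 10.65
position: [0.4699, -0.0601, 0.102]
orientation: [-0.001, 0.117, 0.993, 0.0]
wrist_force: [0.7, -0.7, -2.2]
gripper_width: 0.778
gripper_force: 53.5
(array([-0.0098,  0.0693,  0.002 ]), array([ 0.4699, -0.0601,  0.102 ]))
b [360.5 215.7] [0.4916 0.0055] 0.0574 0.0702
b [510.1 148.4] [0.4626 0.1319] 0.0319 0.0355
[-0.0027  0.0011]
```

View pics/w5.png

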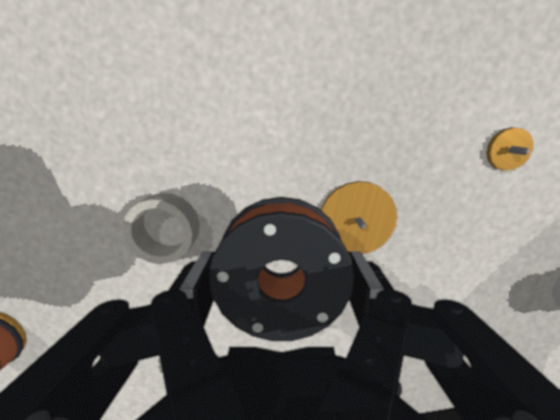

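The large spool is held level, with its hole at (282,281). Post_large is at (360,217), partly hidden, and post_tiny at (510,148).

```bash
python3 -m creep '[{"slide":[-0.006,0.035,0],"spin":0},{"slide":[-0.0115,0.0685,0],"spin":0},{"slide":[-0.0115,0.0685,0.04],"spin":0},{"slide":[-0.0115,0.0685,0.06],"spin":0},{"slide":[-0.0115,0.0685,0.06],"spin":0}]'
python3 -m creep '[{"slide":[0,0,0],"spin":0},{"slide":[0,0,0],"spin":0},{"slide":[0,0,0.01],"spin":0},{"slide":[0,0,0.02],"spin":0},{"slide":[0,0,0.025],"spin":0}]'
python3 -m creep '[{"slide":[0,0,0.004],"spin":0},{"slide":[0,0,0.004],"spin":0},{"slide":[0,0,0.004],"spin":0}]'
python3 -c "
from h import *;cv2.imwrite('pics/w6.png',eyes.camera('wrist')[:,:,::-1])"
```

```text
t: 11.2
position: [0.4947, 0.0039, 0.0399]
orientation: [-0.004, 0.117, 0.993, 0.0]
wrist_force: [-0.4, -0.0, -2.5]
gripper_width: 0.776
gripper_force: 53.4
t: 11.7
position: [0.4972, 0.0043, 0.0172]
orientation: [-0.001, 0.116, 0.993, 0.0]
wrist_force: [-0.7, 0.8, -3.2]
gripper_width: 0.776
gripper_force: 53.5
t: 12.0
position: [0.498, 0.0043, 0.0143]
orientation: [-0.0, 0.116, 0.993, 0.0]
wrist_force: [-0.4, -0.1, -2.7]
gripper_width: 0.78
gripper_force: 53.5
```

View pics/w6.png

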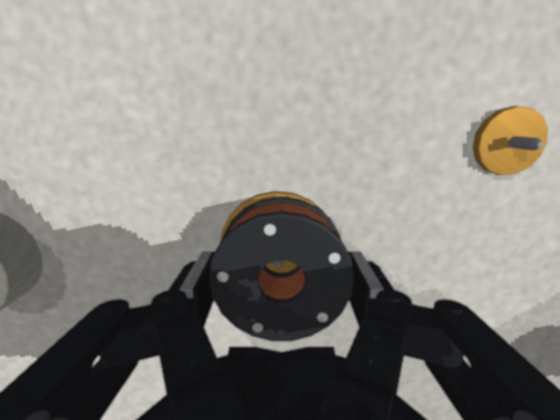

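Plate and spool are concentric here. Releasing, then moving to the small spool.

```bash
python3 -m creep '[{"slide":[0,0,0.003],"spin":0},{"slide":[0,0,0.003],"spin":0},{"slide":[0,0,0.003],"spin":0}]'
python3 -m creep '[{"slide":[0,0,0],"spin":0},{"slide":[0,0,0],"spin":0},{"slide":[0,0,0],"spin":0},{"slide":[0,0,0],"spin":0}]' 1
python3 -m creep '[{"slide":[0,0,-0.03],"spin":0},{"slide":[0,0,-0.07],"spin":0},{"slide":[0,0,-0.12],"spin":0},{"slide":[-0.03,-0.03,-0.12],"spin":0},{"slide":[-0.06,-0.06,-0.12],"spin":0}]'
python3 -m creep '[{"slide":[-0.098,-0.094,0],"spin":0},{"slide":[-0.098,-0.094,0],"spin":0},{"slide":[-0.098,-0.094,0],"spin":0},{"slide":[-0.098,-0.094,0],"spin":0},{"slide":[-0.098,-0.094,0],"spin":0}]'
python3 -c "
from h import *;print(togo((.616,-.1826),.13));img=posts()
c=eyes.calibration('wrist')
m=dark(img);m[280:]=0;m[:,:190]=0;m[:,370:]=0;m=cv2.morphologyEx(m,cv2.MORPH_OPEN,np.ones((5,5)))
for b in blobs('wrist',img,m,.015,300,c): print('d',*b)
cv2.imwrite('pics/w7.png',img[:,:,::-1])"
```

```text
t: 12.35
position: [0.4979, 0.0043, 0.0113]
orientation: [-0.0, 0.116, 0.993, -0.0]
wrist_force: [0.7, 0.5, -3.1]
gripper_width: 0.774
gripper_force: 53.5
t: 12.75
position: [0.4982, 0.0042, 0.0116]
orientation: [0.0, 0.116, 0.993, -0.0]
wrist_force: [-0.7, 0.5, -0.1]
gripper_width: 1.0
gripper_force: 0.0
t: 13.25
position: [0.5445, -0.0687, 0.1347]
orientation: [0.003, 0.115, 0.993, -0.001]
wrist_force: [0.0, 0.4, 0.2]
gripper_width: 1.003
gripper_force: 0.0
t: 13.75
position: [0.616, -0.1825, 0.1309]
orientation: [-0.0, 0.117, 0.993, 0.0]
wrist_force: [-1.0, 0.3, 0.2]
gripper_width: 1.0
gripper_force: 0.0
(array([-0.    , -0.0001,  0.0009]), array([ 0.616 , -0.1825,  0.1309]))
d [278.9 202.8] [ 0.6154 -0.1835] 0.0464 0.0533
```

View pics/w7.png

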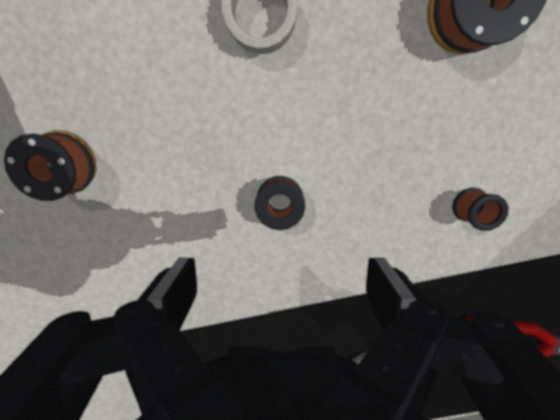

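Small spool is centred at (280,203), large is on its plate at (490,10), and tiny is at (485,210). Grasping small and carrying it to its post.

```bash
python3 -m creep '[{"slide":[0,0,0.04],"spin":0},{"slide":[0,0,0.08],"spin":0},{"slide":[0,0,0.11],"spin":0},{"slide":[0,0,0.122],"spin":0},{"slide":[0,0,0.128],"spin":0}]'
python3 -m creep '[{"slide":[0,0,0],"spin":0},{"slide":[0,0,0],"spin":0},{"slide":[0,0,0],"spin":0}]'
python3 -m creep '[{"slide":[0,0,0],"spin":0},{"slide":[0,0,0],"spin":0},{"slide":[0,0,0],"spin":0},{"slide":[0,0,0],"spin":0},{"slide":[0,0,0],"spin":0}]' 0 40
python3 -m creep '[{"slide":[0,0,-0.03],"spin":0},{"slide":[0,0,-0.06],"spin":0},{"slide":[0,0,-0.09],"spin":0},{"slide":[0,0,-0.1],"spin":0},{"slide":[0,0,-0.1],"spin":0}]'
python3 -m creep '[{"slide":[0.138,0.184,0],"spin":0},{"slide":[0.138,0.184,0],"spin":0},{"slide":[0.138,0.184,0],"spin":0},{"slide":[0.138,0.184,0],"spin":0},{"slide":[0.138,0.184,0],"spin":0}]'
python3 -m creep '[{"slide":[0.138,0.184,0],"spin":0},{"slide":[0.138,0.184,0],"spin":0},{"slide":[0.138,0.184,0],"spin":0},{"slide":[0.138,0.184,0],"spin":0},{"slide":[0.138,0.184,0],"spin":0}]'
python3 -m creep '[{"slide":[0,0,0],"spin":0},{"slide":[0,0,0],"spin":0},{"slide":[0,0,0],"spin":0}]'
python3 -c "
from h import *;print(togo((.4039,.3032),.1));img=posts();cv2.imwrite('pics/w8.png',img[:,:,::-1]);print(held((282,283)))"
```

```text
t: 14.3
position: [0.6152, -0.1807, 0.0023]
orientation: [-0.001, 0.116, 0.993, 0.0]
wrist_force: [0.5, 0.8, 0.2]
gripper_width: 1.0
gripper_force: 0.0
t: 14.6
position: [0.6174, -0.1826, 0.0053]
orientation: [0.002, 0.116, 0.993, -0.001]
wrist_force: [-0.5, 0.5, -0.4]
gripper_width: 1.002
gripper_force: 0.0
t: 15.1
position: [0.6166, -0.1823, 0.0039]
orientation: [0.0, 0.116, 0.993, -0.0]
wrist_force: [-0.1, 0.3, 3.7]
gripper_width: 0.514
gripper_force: 42.0
t: 15.6
position: [0.6169, -0.1824, 0.1045]
orientation: [0.001, 0.116, 0.993, -0.0]
wrist_force: [-0.8, 0.4, -1.6]
gripper_width: 0.515
gripper_force: 41.5
t: 16.1
position: [0.5205, 0.0318, 0.1003]
orientation: [-0.003, 0.115, 0.993, 0.0]
wrist_force: [0.1, 0.2, -0.8]
gripper_width: 0.517
gripper_force: 41.6
t: 16.6
position: [0.429, 0.2417, 0.1008]
orientation: [-0.002, 0.115, 0.993, -0.001]
wrist_force: [0.7, -0.5, -0.6]
gripper_width: 0.516
gripper_force: 41.6
t: 16.9
position: [0.4322, 0.2389, 0.1022]
orientation: [-0.001, 0.117, 0.993, -0.0]
wrist_force: [0.7, -1.2, -1.2]
gripper_width: 0.512
gripper_force: 41.6
(array([0.0424, 0.0561, 0.0022]), array([0.4322, 0.2389, 0.1022]))
b [178.9 264.5] [0.4623 0.1357] 0.0326 0.0351
b [347.5 158.5] [0.4026 0.3015] 0.042 0.0452
[-0.0027  0.0011]
```

View pics/w8.png

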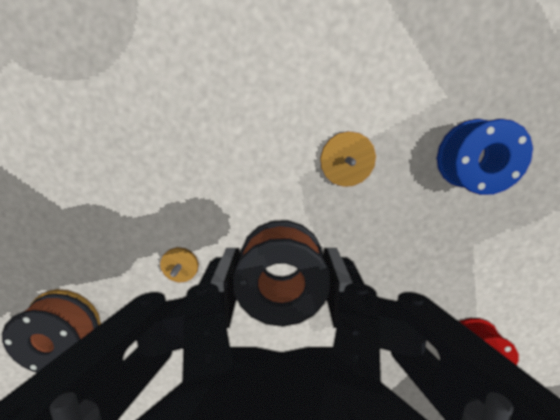

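Small is held, with its hole at (282,282). Post_small is at (348,158) and the blue look-alike is beyond it at (490,156), so I'll open only part-way when releasing.

```bash
python3 -m creep '[{"slide":[0.02,0.027,0],"spin":0},{"slide":[0.0405,0.0545,0],"spin":0},{"slide":[0.0405,0.0545,0.04],"spin":0},{"slide":[0.0405,0.0545,0.06],"spin":0},{"slide":[0.0405,0.0545,0.06],"spin":0}]'
python3 -m creep '[{"slide":[0,0,0],"spin":0},{"slide":[0,0,0],"spin":0},{"slide":[0,0,0.01],"spin":0},{"slide":[0,0,0.02],"spin":0},{"slide":[0,0,0.025],"spin":0}]'
python3 -m creep '[{"slide":[0,0,0.004],"spin":0},{"slide":[0,0,0.004],"spin":0},{"slide":[0,0,0.004],"spin":0}]'
python3 -c "
from h import *;cv2.imwrite('pics/w9.png',eyes.camera('wrist')[:,:,::-1])"
```

```text
t: 17.45
position: [0.4034, 0.3002, 0.04]
orientation: [-0.003, 0.117, 0.993, -0.002]
wrist_force: [-0.0, -0.5, -0.7]
gripper_width: 0.52
gripper_force: 41.6
t: 17.95
position: [0.405, 0.3017, 0.0172]
orientation: [-0.001, 0.116, 0.993, -0.0]
wrist_force: [-0.7, -0.1, -1.6]
gripper_width: 0.518
gripper_force: 41.7
t: 18.25
position: [0.4057, 0.3022, 0.0143]
orientation: [0.0, 0.116, 0.993, -0.0]
wrist_force: [0.7, 0.1, -0.9]
gripper_width: 0.513
gripper_force: 41.7
```

View pics/w9.png

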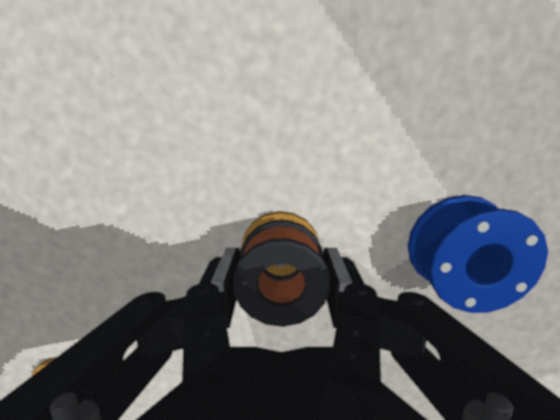

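```bash
python3 -m creep '[{"slide":[0,0,0.003],"spin":0},{"slide":[0,0,0.003],"spin":0},{"slide":[0,0,0.003],"spin":0}]'
python3 -m creep '[{"slide":[0,0,0],"spin":0},{"slide":[0,0,0],"spin":0},{"slide":[0,0,0],"spin":0},{"slide":[0,0,0],"spin":0}]' 0.75
python3 -m creep '[{"slide":[0,0,-0.03],"spin":0},{"slide":[0,0,-0.07],"spin":0},{"slide":[0,0,-0.12],"spin":0},{"slide":[-0.03,-0.022,-0.12],"spin":0},{"slide":[-0.06,-0.044,-0.12],"spin":0}]'
python3 -m creep '[{"slide":[-0.1315,-0.096,0],"spin":0},{"slide":[-0.1315,-0.096,0],"spin":0},{"slide":[-0.1315,-0.096,0],"spin":0},{"slide":[-0.1315,-0.096,0],"spin":0},{"slide":[-0.1315,-0.096,0],"spin":0}]'
python3 -m creep '[{"slide":[-0.1315,-0.096,0],"spin":0},{"slide":[-0.1315,-0.096,0],"spin":0},{"slide":[-0.1315,-0.096,0],"spin":0},{"slide":[-0.1315,-0.096,0],"spin":0},{"slide":[-0.1315,-0.096,0],"spin":0}]'
python3 -m creep '[{"slide":[0,0,0],"spin":0},{"slide":[0,0,0],"spin":0}]'
python3 -c "
from h import *;print(togo((.665,-.0025),.13));img=posts()
c=eyes.calibration('wrist')
m=dark(img);m[250:]=0;m[:,:190]=0;m[:,370:]=0;m=cv2.morphologyEx(m,cv2.MORPH_OPEN,np.ones((3,3)))
for b in blobs('wrist',img,m,.015,150,c): print('d',*b)
cv2.imwrite('pics/w10.png',img[:,:,::-1])"
```

```text
t: 18.6
position: [0.4056, 0.3021, 0.0113]
orientation: [-0.0, 0.116, 0.993, -0.0]
wrist_force: [-0.4, -0.7, -1.2]
gripper_width: 0.514
gripper_force: 41.7
t: 19.0
position: [0.4058, 0.3021, 0.0114]
orientation: [0.0, 0.116, 0.993, 0.0]
wrist_force: [0.6, 0.5, -0.5]
gripper_width: 0.753
gripper_force: 0.0
t: 19.5
position: [0.4555, 0.2457, 0.1339]
orientation: [0.002, 0.115, 0.993, 0.001]
wrist_force: [-0.7, 0.6, -1.5]
gripper_width: 0.748
gripper_force: 0.0
t: 20.0
position: [0.5606, 0.1203, 0.1313]
orientation: [0.0, 0.118, 0.993, 0.0]
wrist_force: [-0.3, 0.1, -0.6]
gripper_width: 0.749
gripper_force: 0.0
t: 20.5
position: [0.6655, -0.0019, 0.131]
orientation: [-0.0, 0.116, 0.993, 0.0]
wrist_force: [0.2, 0.9, 0.0]
gripper_width: 0.752
gripper_force: 0.0
t: 20.7
position: [0.6641, 0.0002, 0.1309]
orientation: [-0.001, 0.115, 0.993, 0.0]
wrist_force: [-0.2, -0.7, -0.3]
gripper_width: 0.745
gripper_force: 0.0
(array([-0.0015, -0.0024,  0.0009]), array([6.641e-01, 2.000e-04, 1.309e-01]))
d [275.6 204.6] [ 0.6652 -0.0053] 0.0341 0.0411
d [236.6  19.8] [0.5125 0.    ] 0.0392 0.0748
```

View pics/w10.png

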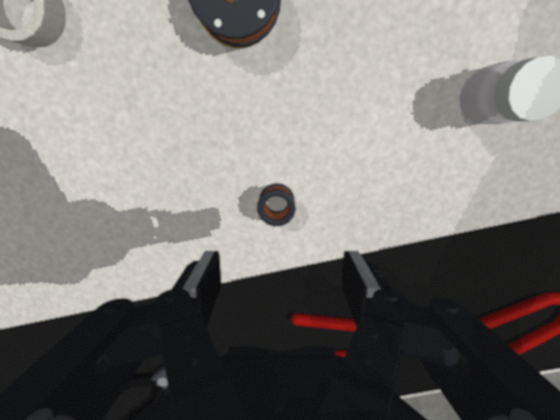

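Tiny is at (276,206), a few mm off centre. I'll correct and grasp it.

```bash
python3 -m creep '[{"slide":[-0.002,-0.004,0.04],"spin":0},{"slide":[-0.002,-0.004,0.08],"spin":0},{"slide":[-0.002,-0.004,0.11],"spin":0},{"slide":[-0.002,-0.004,0.122],"spin":0},{"slide":[-0.002,-0.004,0.128],"spin":0}]'
python3 -m creep '[{"slide":[0,0,0],"spin":0},{"slide":[0,0,0],"spin":0},{"slide":[0,0,0],"spin":0}]'
python3 -m creep '[{"slide":[0,0,0],"spin":0},{"slide":[0,0,0],"spin":0},{"slide":[0,0,0],"spin":0},{"slide":[0,0,0],"spin":0},{"slide":[0,0,0],"spin":0}]' 0 30
python3 -m creep '[{"slide":[0,0,-0.03],"spin":0},{"slide":[0,0,-0.06],"spin":0},{"slide":[0,0,-0.09],"spin":0},{"slide":[0,0,-0.1],"spin":0},{"slide":[0,0,-0.1],"spin":0}]'
python3 -m creep '[{"slide":[0.17,0.067,0],"spin":0},{"slide":[0.17,0.067,0],"spin":0},{"slide":[0.17,0.067,0],"spin":0},{"slide":[0.17,0.067,0],"spin":0},{"slide":[0.17,0.067,0],"spin":0}]'
python3 -m creep '[{"slide":[0,0,0],"spin":0},{"slide":[0,0,0],"spin":0},{"slide":[0,0,0],"spin":0}]'
python3 -c "
from h import *;print(togo((.463,.1355),.1));img=posts();cv2.imwrite('pics/w11.png',img[:,:,::-1]);print(held((282,282)))"
```

```text
t: 21.25
position: [0.6655, -0.0055, 0.0023]
orientation: [-0.001, 0.116, 0.993, 0.0]
wrist_force: [-0.1, -0.5, -1.2]
gripper_width: 0.749
gripper_force: 0.0
t: 21.55
position: [0.6679, -0.0066, 0.0054]
orientation: [0.002, 0.116, 0.993, -0.0]
wrist_force: [1.0, -0.7, -1.2]
gripper_width: 0.753
gripper_force: 0.0
t: 22.05
position: [0.6671, -0.0066, 0.0043]
orientation: [0.001, 0.116, 0.993, -0.0]
wrist_force: [-1.1, 0.1, 6.0]
gripper_width: 0.403
gripper_force: 30.1
t: 22.55
position: [0.6675, -0.0066, 0.1047]
orientation: [0.002, 0.116, 0.993, -0.0]
wrist_force: [-0.0, 0.4, -1.9]
gripper_width: 0.409
gripper_force: 30.3
t: 23.05
position: [0.511, 0.1001, 0.0998]
orientation: [-0.004, 0.115, 0.993, -0.0]
wrist_force: [0.2, 0.2, -1.6]
gripper_width: 0.404
gripper_force: 30.3
t: 23.35
position: [0.5174, 0.0973, 0.103]
orientation: [-0.0, 0.117, 0.993, -0.0]
wrist_force: [0.1, -0.2, -0.5]
gripper_width: 0.408
gripper_force: 30.3
(array([0.0617, 0.0246, 0.003 ]), array([0.5174, 0.0973, 0.103 ]))
b [309.7 136. ] [0.4634 0.1337] 0.0319 0.0337
[-0.0032  0.0012]
```

View pics/w11.png

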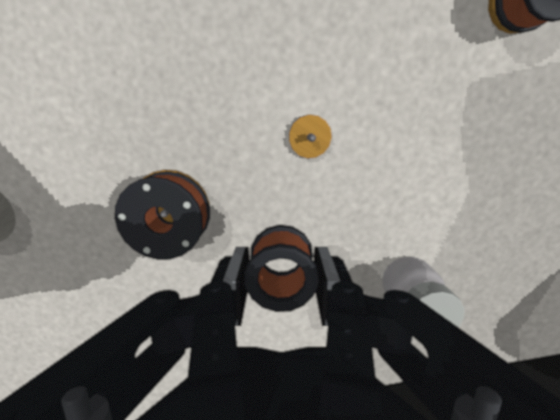

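Tiny is held with its hole at (282,279). Post_tiny is in clear view at (310,136), and large is on its pin at (162,213). My picture allowance is used up, so I'll check the rest by numbers.

```bash
python3 -m creep '[{"slide":[0.03,0.012,0],"spin":0},{"slide":[0.059,0.0235,0],"spin":0},{"slide":[0.059,0.0235,0.04],"spin":0},{"slide":[0.059,0.0235,0.06],"spin":0},{"slide":[0.059,0.0235,0.06],"spin":0}]'
python3 -m creep '[{"slide":[0,0,0],"spin":0},{"slide":[0,0,0],"spin":0},{"slide":[0,0,0.01],"spin":0},{"slide":[0,0,0.02],"spin":0},{"slide":[0,0,0.025],"spin":0}]'
python3 -m creep '[{"slide":[0,0,0.004],"spin":0},{"slide":[0,0,0.007],"spin":0},{"slide":[0,0,0.007],"spin":0},{"slide":[0,0,0.007],"spin":0}]'
```

```text
t: 23.9
position: [0.4623, 0.1341, 0.0405]
orientation: [-0.003, 0.116, 0.993, -0.001]
wrist_force: [-1.2, 0.2, -0.7]
gripper_width: 0.408
gripper_force: 30.3
t: 24.4
position: [0.4639, 0.1344, 0.0172]
orientation: [-0.001, 0.116, 0.993, -0.0]
wrist_force: [-0.2, -0.1, -0.1]
gripper_width: 0.404
gripper_force: 30.3
t: 24.8
position: [0.4647, 0.1345, 0.0114]
orientation: [0.0, 0.116, 0.993, 0.0]
wrist_force: [0.6, -0.1, 0.9]
gripper_width: 0.404
gripper_force: 30.3
```

```bash
python3 -m creep '[{"slide":[0,0,0],"spin":0},{"slide":[0,0,0],"spin":0},{"slide":[0,0,0],"spin":0},{"slide":[0,0,0],"spin":0}]' 0.75
python3 -m creep '[{"slide":[0,0,-0.03],"spin":0},{"slide":[0,0,-0.07],"spin":0},{"slide":[0,0,-0.12],"spin":0},{"slide":[0,0,-0.17],"spin":0},{"slide":[0,0,-0.2],"spin":0}]'
python3 -m creep '[{"slide":[0.17,0.165,0],"spin":0},{"slide":[0.17,0.165,0],"spin":0},{"slide":[0.17,0.165,0],"spin":0},{"slide":[0.17,0.165,0],"spin":0},{"slide":[0.17,0.165,0],"spin":0}]'
python3 -m creep '[{"slide":[0.17,0.165,0],"spin":0},{"slide":[0.17,0.165,0],"spin":0},{"slide":[0.17,0.165,0],"spin":0},{"slide":[0.17,0.165,0],"spin":0},{"slide":[0.17,0.165,0],"spin":0}]'
python3 - <<'E'
from h import *
P=dict(small=(.4014,.3032),tiny=(.4614,.1351),large=(.4929,.0048),medium=(.5316,-.3675))
img=eyes.camera("top");c=eyes.calibration("top");d=dark(img)|brass(img);d[:128]=0;d[300:]=0
old=cv2.imread("pics/top0.png")[:,:,::-1].copy()
d=cv2.morphologyEx(d,cv2.MORPH_CLOSE,np.ones((3,3)))
for b in blobs("top",img,d,.018,60,c):
    for k,p in P.items():
        if np.hypot(*(b[1]-p))<.04: print(k,*b,"off",(b[1]-p).round(4))
# hole: pin top(z=.022) should lie inside; change around tape, jar
df=cv2.absdiff(img,old).max(2)
for k,(u,v) in dict(tape=(351,227),jar=(205,163),red=(127,164),blue=(119,241)).items(): print(k,(df[v-18:v+19,u-18:u+19]>50).sum())
print(r.get_obs()["position"])
E
```

```text
t: 25.2
position: [0.4647, 0.1345, 0.0115]
orientation: [0.0, 0.116, 0.993, 0.0]
wrist_force: [0.2, -0.3, 0.5]
gripper_width: 0.749
gripper_force: 0.0
t: 25.7
position: [0.466, 0.1346, 0.2159]
orientation: [0.003, 0.116, 0.993, 0.0]
wrist_force: [0.1, 0.3, 0.2]
gripper_width: 0.749
gripper_force: 0.0
t: 26.2
position: [0.3354, 0.3361, 0.2115]
orientation: [0.0, 0.115, 0.993, 0.0]
wrist_force: [0.5, -0.9, 1.0]
gripper_width: 0.752
gripper_force: 0.0
t: 26.7
position: [0.2078, 0.536, 0.2113]
orientation: [-0.0, 0.115, 0.993, 0.0]
wrist_force: [0.6, -0.4, 1.0]
gripper_width: 0.748
gripper_force: 0.0
small [160.  248.7] [0.4025 0.3032] 0.044 0.0552 off [0.0011 0.    ]
tiny [229.4 225.2] [0.4606 0.1364] 0.033 0.0397 off [-0.0008  0.0013]
large [282.7 211.9] [0.4942 0.0061] 0.0681 0.0723 off [0.0013 0.0013]
medium [433.9 197.1] [ 0.5335 -0.3683] 0.0553 0.0689 off [ 0.0019 -0.0008]
tape 0
jar 0
red 0
blue 0
[0.20557649 0.53880405 0.21142997]
```

```bash
python3 -m creep '[{"slide":[0,0,0],"spin":0},{"slide":[0,0,0],"spin":0},{"slide":[0,0,0],"spin":0}]' | head -1; python3 -c "
from plant import r;print(r.sign_off())"
```

```text
t: 27.05
the job is handed in; nothing more can be done
None
```

I put all four spools on their own posts and handed the job in at about 27 s: the top camera showed each within about 2.5 mm of its post centre, with the tape roll, bead jar and look-alikes not moved; no verdict came back.

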